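# Shut and latch the bottle guard

## Robot

A 6-joint arm with a two-finger parallel gripper is mounted at the origin on a cart in front of the work surface, level with it; the furniture and walls round the work are solid. World frame = base frame: x ahead of the robot, y to its left, z up, the work surface at z = 0. Lengths are in m, angles in rad, forces in N, time in s.
With the tool pointing down it reaches from about 0.35 to 0.875 m from the base axis. Payload 4.2 kg.
Tool frame: the origin (TCP) lies midway between the tips of the shut fingers; the grasp point (between the pads) lies 19 mm behind it; z points along the fingers, y is the line along which they close (so a half turn about z gives the same grasp; the last joint's range is limited). The gripper opens to 87 mm and grips with 3 to 60 N. Pads are 19 mm wide; open, the fingers measure 117 mm over their backs; the gripper's body (75 mm by 190 mm) begins 51 mm behind the grasp point.
Start: joints at [-1.013, 0.385, 0.008, 0, -1.194, -0.259], TCP at [0.184, -0.597, 0.223] pointing down, gripper open.
Joint ranges: [-3.14, 3.14], [-1.21, 2.06], [-1.07, 1.41], [-3.16, 2.05], [-2.99, -0.16], [-3.1, 3.1]. Speed limits (rad/s): [2.79, 2.79, 3.14, 3.14, 3.14, 3.14].

## Interface

Orientations are given as a rotation vector (axis times angle).
In Python, from workcell import get_state, read_camera, camera_params, hand_in gives the robot as it stands.
- The arm moves only by the tool arm_command, never from a script. Its argument "rows" is a list of rows, each a list of 2 entries, a list of its own where there are three numbers: the shift along the world's x, y, z normalised to -1 to 1, where 1 is 0.3 m, then the turn, a rotation vector about the world's x, y, z normalised to -1 to 1, where 1 is 180 degrees. A call has 1 to 10 rows; each row is the pose to reach, as a shift and turn from the pose commanded when the call began, turning the shorter way round; what a row does not reach only later rows make up. A row lasts 1/8 s, in which the tool goes at most 62.5 mm and 10.7 degrees, less where a joint would pass 70% of its speed; a pose out of reach is approached as far as the arm can. A call with a number of a shift or a turn outside -1 to 1 is refused whole. A call with a gripper value outside its range is refused whole. "claw" is the opening, from 0 (shut) to 1 (fully open), set as the call begins (left out, the last holds). The fingers move at their own pace and stop on an object; "newtons" is the grip in N (left out, the last holds). Time passes only in rows, so rows that repeat a pose let the fingers close. It gives the time, the measured TCP pose, the force, the opening and the grip force at its end, in the units of the state.
- get_state(): the state, without advancing time (a new reading comes with each control period).
- read_camera(name): name is "scene" or "top" or "wrist"; returns the picture (480x640x3 uint8, red, green, blue); there is no depth.
- camera_params(name): a dict with "fx", "fy", "cx", "cy" (pixels), "R" (3x3) and "t" (3): a world point X has camera coordinates R X + t. Camera axes: x right, y down, z forward; pixel columns grow to the right and rows downward; lengths in m; the calibration is good to about 2 mm. A picture is of the moment at which its call begins: read the wrist's pose just before it. camera_params takes no time and is no camera call; for the wrist camera it gives the pose at the moment of the call.
- hand_in(): hands the job in; it is judged then, once.
The state is a dict: "time": time; "joints": joint angles; "dq": joint speeds; "tau": joint torques, N m; "ee_pos": TCP position; "tool_rot": TCP orientation; "force": force on the tool from outside, world axes, zero at the start; "moment": the same for the moment, N m; "width": finger opening in m; "grasp_force": force on a finger pad.
Only numpy, scipy, OpenCV 4.12 (cv2) and the standard library are available. Lean on these libraries where they do the work, as an engineer would, in place of code of your own. Each camera call takes 0.05 s, during which the arm holds its last target. There are 200 camera calls.

## Task

The solvent bottle and flask are back in the bench guard, so shut it: swing its gate to with the latch bar raised over the striker, lean gently on the gate against the sprung buffer, and lower the bar fully home into the slot of the catch, so that the gate stays shut when you let go. Do not ram the gate or force the bar, and leave the glassware inside and beside the guard standing where it is.

Things in the scene. Friction and masses are not known exactly. Their poses are not given: they have to be found in the camera images.
- guard: bottle guard: low steel pen, 190 x 300 mm, with a thin grey tray floor, four square posts (138 mm high), rails on both sides and the back, and a swing gate along its front. Origin: centre of its underside; +x from the gate to the back rail, +y towards the hinge post, z up. The shut gate's middle plane is at x = -75 mm
- gate_hinge (a point): point on the gate's upright hinge axis, 100 mm above the bench, at x = -75, y = +112 mm in the guard's frame; axes as the guard's
- gate (a joint): gate angle (rad) about the hinge axis: 0 = square across the front, grows as it opens outward (to the guard's -x). The gate is 216 mm long, 12 mm thick, top edge 128 mm above the bench, swings freely and starts 0.4 to 0.75 open. Latched, it ends within 0.07 either side of 0; exactly where depends on the catch
- bar_blade: latch bar: flat steel bar, 8 mm thick, 20 high, 200 long, on the gate's outer face. Origin: its pivot, 100 mm along the gate from the hinge axis, 13 mm out from the gate's middle plane, 100 mm above the bench. With the gate shut and the bar level its axes are the guard's: -y along the bar to the free end (182 mm from the pivot, beyond the gate's end), z up, x through the plate
- latch_bar (a joint): bar angle (rad) about its pivot (the bar's x): 0 = level, fully home on the floor of the catch's slot; grows as the free end is lifted, to a stop at 0.24. It clears the striker above 0.11. It sinks by its own weight; with the gate open it hangs on a stop at -0.03
- thumb_tab (a point): point to grip on the bar's upright thumb tab: flat plate 8 mm thick (along x), 26 mm wide (along y), standing 80 mm above the gate's top edge (208 mm above the bench), rounded top. The point lies 97 mm along the bar from its pivot, 75 mm above the pivot, mid-plate, 47 mm above the gate's top edge. Axes: the bar's
- catch_place (a point): middle of the catch's range: on its slot's floor, 7 mm behind the striker, 90 mm above the bench, 262 mm from the hinge axis, at the post away from the hinge. From the front: a square striker lip 14 mm thick, 16 high; a slot 16 mm wide; a solid back wall 44 high. The catch is clamped by hand and really sits up to 14 mm nearer or farther along the guard's x: no reading gives it, find it by feel
- buffer_place (a point): about where the gate's free end meets a rubber-tipped spring plunger on the catch's clamp, which shifts with the catch. It pushes the shutting gate outward, 2 N at first touch and 2 N more per mm: 10 N when the bar just passes the striker's inner edge, 16 N mid-slot. Over 22 N, just short of the slot's back wall, is ramming. It then holds the seated bar against the striker with 8 N
- solvent_bottle: brown laboratory bottle with a blue screw cap, 86 mm diameter, 180 mm high, standing inside the guard; to be left alone. Origin: centre of its underside
- inner_flask: conical glass flask, 84 mm wide, 162 mm high, standing inside the guard; to be left alone. Origin: centre of its underside
- flask8: conical glass flask, 67 mm wide, 142 mm high, on the bench to the right of the guard; to be left alone. Origin: centre of its underside
- cylinder_100: measuring cylinder on a plastic foot, 216 mm high, on the bench to the left of the guard; to be left alone. Origin: centre of its underside

How it is judged:
By the outcome, as a careful person would: the job done as asked, in the order asked, and still so for the second after the job is handed in, with the robot touching nothing.
It also fails if it takes over 66 s, if anything falls off the work surface, if the arm or the gripper's body presses on something with over 40 N, if the wrist force passes 120 N, or if a joint passes its speed limit or range.

## Working session

There is one attempt and no reset: what is moved stays moved. The work goes in short steps, Python scripts to look and compute and a tool call to move; the robot and the scene stay as the last step left them, time stands still between calls to the robot, and variables do not carry over. Pictures are saved under pics/ and viewed, at most 10 in all, crops included, and the job is handed in when it is done.

Besides the shell and the picture viewer there is one more tool, called after "Call:" by a JSON object that holds its "method" and its "body", one argument or row to a line. arm_command: Moves the arm, as the interface text tells. Its arguments: {"type":"object","properties":{"rows":{"type":"array","items":{"type":"array"}},"claw":{"type":"number"},"newtons":{"type":"number"}},"required":["rows"]}

```bash
mkdir -p pics; python3 - <<'E'
from workcell import *
import cv2,numpy as np
s=get_state();print(s)
for n in("scene","top"):
    cv2.imwrite(f"pics/{n}0.png",read_camera(n)[:,:,::-1]);p=camera_params(n);print(n,p)
E
```

```text
{'time': 0.0, 'joints': array([-1.01341936e+00,  3.85517252e-01,  6.62330740e-03, -4.78249065e-04,
       -1.19399369e+00, -2.58596319e-01]), 'dq': array([-5.22382563e-04,  1.46216740e-04, -1.44460014e-05,  1.31488815e-03,
        1.34400318e-03,  5.62309244e-04]), 'tau': array([ 1.06390287e-04, -3.90669858e+01,  1.87406266e+01,  4.21986893e+00,
        1.08411990e-02, -2.07815538e-04]), 'ee_pos': array([ 0.18380395, -0.59673115,  0.22148542]), 'tool_rot': array([ 0.46724275, -3.10622411, -0.00329198]), 'force': array([ 0.65375424,  0.71865265, -0.4455149 ]), 'moment': array([-0.02469148, -0.0161004 , -0.03997498]), 'grasp_force': 0.0, 'width': 0.08737470548454637}
scene {'fx': 470.8975423384885, 'fy': 470.8975423384885, 'cx': 320.4260801474421, 'cy': 242.17613115913517, 'R': array([[ 0.3403111 ,  0.94026653, -0.00933853],
       [ 0.42751765, -0.16356189, -0.88908727],
       [-0.83750642,  0.29857388, -0.45764246]]), 't': array([-0.26401862, -0.14694923,  1.57831578])}
top {'fx': 617.0044713829374, 'fy': 617.0044713829374, 'cx': 315.87770471025107, 'cy': 233.06463717338858, 'R': array([[ 0.02245184, -0.99974417, -0.00274056],
       [-0.9848183 , -0.0216445 , -0.17223366],
       [ 0.17213028,  0.00656591, -0.98505231]]), 't': array([0.0270178 , 0.65516655, 1.63244245])}
```

View pics/scene0.png

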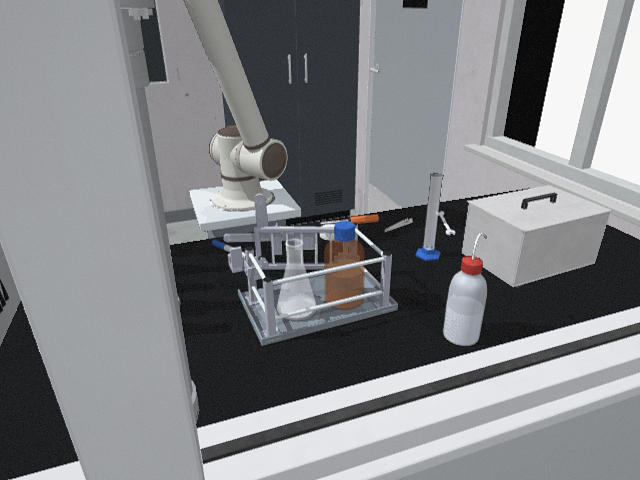

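View pics/top0.png

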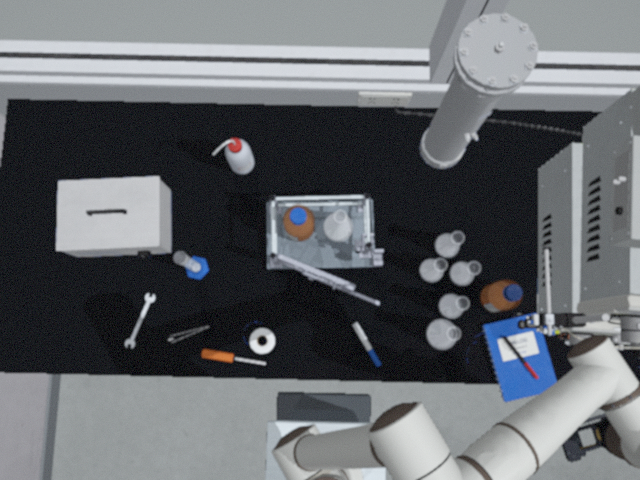

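The top view shows the guard at about (322,232). Its hinge is at the left (275,258), the gate is open towards the robot with the bar's end at (378,302), and the catch is at (375,255). I'll enlarge both views.

```bash
python3 - <<'E'
import cv2,numpy as np
t=cv2.imread("pics/top0.png")[180:315,255:395];s=cv2.imread("pics/scene0.png")[185:345,210:405]
cv2.imwrite("pics/crop0.png",cv2.resize(t,(622,600),interpolation=cv2.INTER_CUBIC))
cv2.imwrite("pics/crop1.png",cv2.resize(s,(731,600),interpolation=cv2.INTER_CUBIC))
E
```

```text
(no output)
```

View pics/crop0.png

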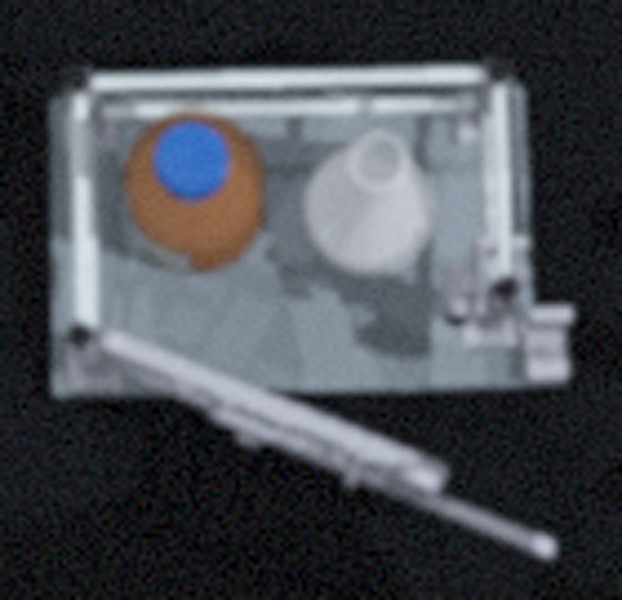

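View pics/crop1.png

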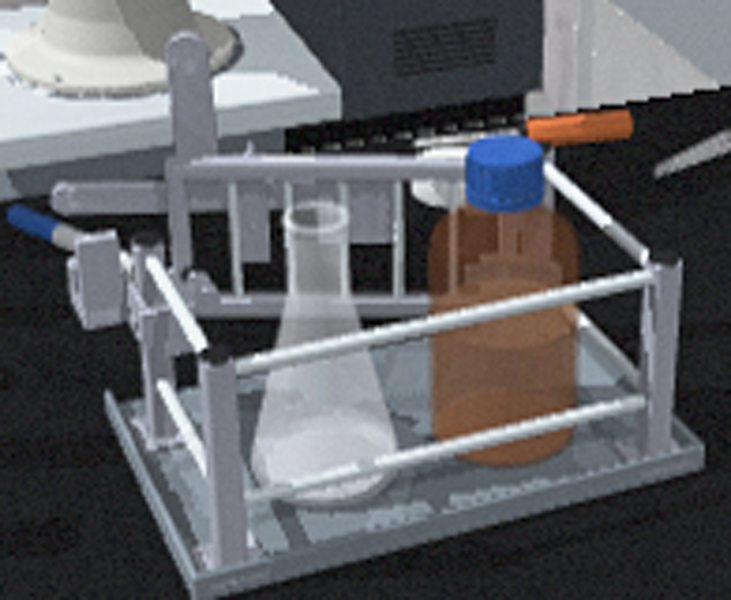

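In the top crop, the black post caps are at (80,335), (78,75), (500,70) and (505,287). The tray's front corners are at (52,395) and (530,390), the gate's top edge runs from (105,340) to (435,480), and the bar's end is at (545,546). In the scene crop, the tab's top is at (187,40) and its base at about (195,160).

```bash
cat > h.py <<'E'
import numpy as np
from workcell import *
def ray(n,uv,p=None):
    p=p or camera_params(n);C=-p["R"].T@p["t"];d=p["R"].T@np.array([(uv[0]-p["cx"])/p["fx"],(uv[1]-p["cy"])/p["fy"],1]);return C,d
def onz(n,uv,z,p=None):
    C,d=ray(n,uv,p);return C+d*(z-C[2])/d[2]
def proj(n,X,p=None):
    p=p or camera_params(n);c=p["R"]@np.array(X)+p["t"];return np.array([p["fx"]*c[0]/c[2]+p["cx"],p["fy"]*c[1]/c[2]+p["cy"]])
E
python3 - <<'E'
from h import *
import cv2
np.set_printoptions(precision=4,suppress=True)
T=lambda u,v:(255+(u+.5)/4.443-.5,180+(v+.5)/4.444-.5)
S=lambda u,v:(210+u/3.749,185+v/3.75)
for nm,uv,z in [("hp",(80,335),.138),("bl",(78,75),.138),("br",(500,70),.138),("cp",(505,287),.138),("trayFL",(52,395),0.006),("trayFR",(530,391),0.006),("gate0",(105,340),.128),("gate1",(420,462),.128),("barend",(545,546),.1),("capcentre",(192,160),.18),("catch",(550,345),.106)]:
    print(nm,onz("top",T(*uv),z))
for nm,uv,z in [("trayBL",(703,462),0.0),("trayBR",(193,598),0.0),("trayFR",(106,393),.006),("bl",(667,262),.138),("br",(216,355),.138),("cp",(147,245),.138),("tabtop",(188,36),.208),("tabtop-top(scene)",(195,160),.128)]:
    print(nm,onz("scene",S(*uv),z))
print(ray("top",(0,0))[0],ray("scene",(0,0))[0])
E
```

```text
hp [0.5801 0.1517 0.138 ]
bl [0.7354 0.1582 0.138 ]
br [ 0.7439 -0.0916  0.138 ]
cp [ 0.6139 -0.0956  0.138 ]
trayFL [0.5598 0.1781 0.006 ]
trayFR [ 0.569  -0.1224  0.006 ]
gate0 [0.5789 0.1377 0.128 ]
gate1 [ 0.5114 -0.0478  0.128 ]
barend [ 0.4662 -0.1234  0.1   ]
capcentre [0.677  0.0877 0.18  ]
catch [ 0.5847 -0.1251  0.106 ]
trayBL [0.746  0.1865 0.    ]
trayBR [ 0.7605 -0.1152  0.    ]
trayFR [ 0.5626 -0.121   0.006 ]
bl [0.7484 0.1537 0.138 ]
br [ 0.7545 -0.0929  0.138 ]
cp [ 0.6312 -0.1001  0.138 ]
tabtop [ 0.5135 -0.0446  0.208 ]
tabtop-top(scene) [ 0.5148 -0.0461  0.128 ]
[0.3636 0.0305 1.721 ] [ 1.4745 -0.247   0.5892]
```

Call:
{"method": "arm_command", "body": {
  "rows": [
    [[0.1, 0.1, 0.27], [0, 0, 0]],
    [[0.27, 0.46, 0.33], [0, 0, 0.07]],
    [[0.53, 0.93, 0.33], [0, 0, 0.144]],
    [[0.53, 0.93, 0.33], [0, 0, 0.144]],
    [[0.53, 0.93, 0.33], [0, 0, 0.144]],
    [[0.53, 0.93, 0.33], [0, 0, 0.144]]
  ],
  "claw": 1
}}

```text
time: 0.85
ee_pos: [0.3435, -0.3161, 0.3217]
tool_rot: [-1.154, 2.922, 0.0]
force: [0.1, 0.4, 0.0]
width: 0.0869
grasp_force: 0.0
```

Call:
{"method": "arm_command", "body": {
  "rows": [
    [[0.53, 0.93, 0.0], [0, 0, 0.144]],
    [[0.53, 0.93, 0.0], [0, 0, 0.144]],
    [[0.53, 0.93, 0.0], [0, 0, 0.144]],
    [[0.53, 0.93, 0.0], [0, 0, 0.144]],
    [[0.53, 0.93, 0.0], [0, 0, 0.144]],
    [[0.53, 0.93, 0.0], [0, 0, 0.144]],
    [[0.53, 0.93, 0.0], [0, 0, 0.144]],
    [[0.53, 0.93, 0.0], [0, 0, 0.144]]
  ]
}}

```text
time: 1.85
ee_pos: [0.5014, -0.0403, 0.3216]
tool_rot: [1.777, -2.591, -0.0]
force: [0.7, -0.8, -0.4]
width: 0.0869
grasp_force: 0.0
```

```bash
python3 - <<'E'
from h import *
import cv2,pickle
s=get_state();print(s['time'],s['joints'],s['ee_pos'],s['tool_rot'])
p=camera_params("wrist");im=read_camera("wrist");cv2.imwrite("pics/w1.png",im[:,:,::-1]);pickle.dump(p,open("w1.p","wb"))
from scipy.spatial.transform import Rotation as R
print(R.from_rotvec(s['tool_rot']).as_matrix()); print(-p['R'].T@p['t'])
cv2.imwrite("pics/top1.png",read_camera("top")[:,:,::-1])
# expected projections of tab
for X in [(.4976,-.0384,.208),(.4976,-.0384,.175),(.58,.141,.128)]: print(proj("wrist",X,p),proj("top",X))
E
```

```text
1.85 [ 2.43154464e-01  1.16655400e-01 -1.07217889e-01  4.94579476e-05
 -1.34728107e+00 -6.11735427e-01] [ 0.50136385 -0.04028883  0.32156343] [ 1.77656263e+00 -2.59060159e+00 -1.26072303e-04]
[[-3.60281785e-01 -9.32843461e-01 -3.35884506e-04]
 [-9.32843489e-01  3.60281844e-01 -1.33009749e-04]
 [ 2.45090364e-04  2.65406685e-04 -9.99999935e-01]]
[ 0.47463497 -0.10758325  0.48399367]
[326.07094107 236.96873486] [346.87572012 286.13260213]
[325.62145491 227.46826709] [346.2598231  287.28553481]
[314.28192507 383.78232216] [276.99625765 255.66760407]
```

View pics/w1.png

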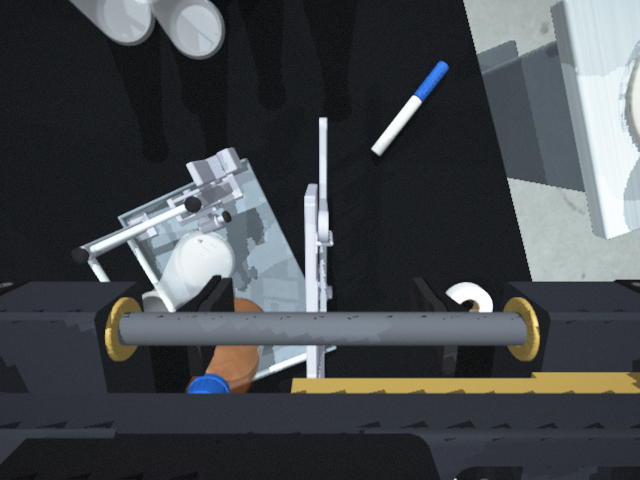

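The wrist view shows the gate edge-on, with its top edge at columns 306–318, the bar to its right at 319–328 ending at (323,118), and the fingers centred on about column 322. I'll zoom in on the tab.

```bash
python3 - <<'E'
from h import *
import cv2,pickle
p=pickle.load(open("w1.p","rb"))
print(proj("wrist",(.4672,-.1178,.1),p), onz("wrist",(323,118),.11,p),onz("wrist",(311,185),.128,p),onz("wrist",(314,300),.128,p))
im=cv2.imread("pics/w1.png")[110:310,260:390];cv2.imwrite("pics/w1c.png",cv2.resize(im,None,fx=3,fy=3,interpolation=cv2.INTER_CUBIC))
E
```

```text
[324.75290464 129.87245252] [ 0.46498024 -0.1286418   0.11      ] [ 0.49912403 -0.07334673  0.128     ] [0.54164051 0.0427061  0.128     ]
```

View pics/w1c.png

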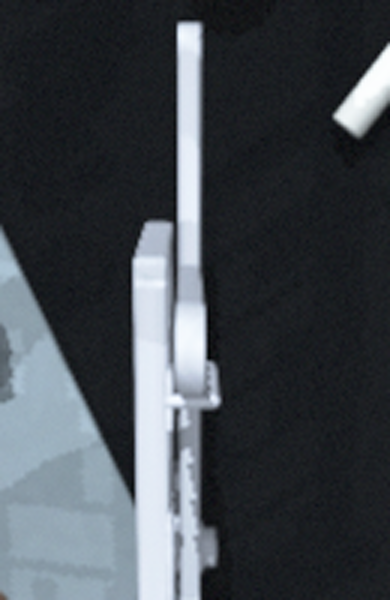

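```bash
python3 - <<'E'
from h import *
import pickle
p=pickle.load(open("w1.p","rb"))
X=onz("wrist",(323.7,226),.206,p);print(X, X[:2]-[.5014,-.0403]); print(onz("wrist",(323.7,226),.190,p))
print(proj("top",X))
E
```

```text
[ 0.49629258 -0.04701401  0.206     ] [-0.00510742 -0.00671401]
[ 0.49753909 -0.04352793  0.19      ]
[350.33954842 286.81421996]
```

Call:
{"method": "arm_command", "body": {
  "rows": [
    [[-0.015, -0.017, -0.2], [0, 0, 0.004]],
    [[-0.015, -0.017, -0.4], [0, 0, 0.004]],
    [[-0.015, -0.017, -0.5], [0, 0, 0.004]],
    [[-0.015, -0.017, -0.545], [0, 0, 0.004]],
    [[-0.015, -0.017, -0.545], [0, 0, 0.004]],
    [[-0.015, -0.017, -0.545], [0, 0, 0.004]]
  ]
}}

```text
time: 2.7
ee_pos: [0.4987, -0.0445, 0.1597]
tool_rot: [-1.793, 2.576, -0.003]
force: [-0.1, 0.4, -0.6]
width: 0.0873
grasp_force: 0.0
```

Call:
{"method": "arm_command", "body": {
  "rows": [
    [[0, 0, 0], [0, 0, 0]],
    [[0, 0, 0], [0, 0, 0]],
    [[0, 0, 0], [0, 0, 0]],
    [[0, 0, 0], [0, 0, 0]],
    [[0, 0, 0], [0, 0, 0]],
    [[0, 0, 0], [0, 0, 0]],
    [[0, 0, 0], [0, 0, 0]],
    [[0, 0, 0], [0, 0, 0]]
  ],
  "claw": 0,
  "newtons": 25
}}

```text
time: 3.7
ee_pos: [0.4975, -0.0444, 0.158]
tool_rot: [1.795, -2.578, -0.0]
force: [0.2, -0.2, -0.1]
width: 0.015
grasp_force: 0.0
```

```bash
python3 - <<'E'
from h import *
import cv2,pickle
s=get_state();print(s['time'],s['ee_pos'],s['tool_rot'],s['force'],s['moment'],s['width'],s['grasp_force'],s['joints'])
p=camera_params("wrist");cv2.imwrite("pics/w2.png",read_camera("wrist")[:,:,::-1]);pickle.dump(p,open("w2.p","wb"))
E
```

```text
3.7 [ 0.49748106 -0.04438875  0.1580181 ] [ 1.79466928e+00 -2.57843677e+00 -6.74498042e-05] [ 0.16953822 -0.16899369 -0.05845645] [0.01448574 0.0807491  0.04922496] 0.014987448688792053 0.0 [ 2.36672562e-01  2.32975533e-01 -3.88993146e-01 -1.86447759e-05
 -9.48907062e-01 -5.91344933e-01]
```

View pics/w2.png

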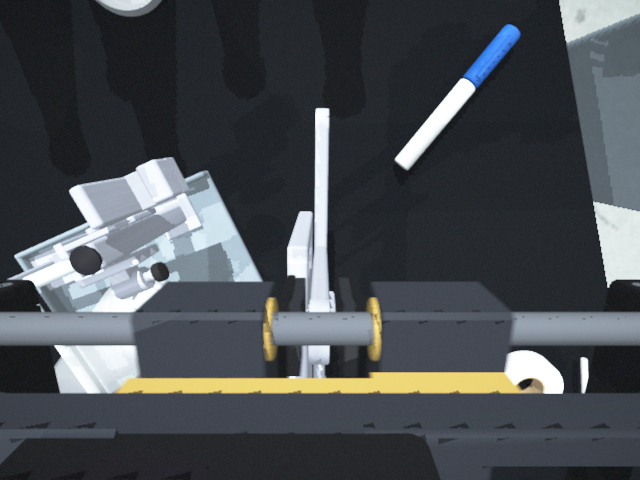

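The tab lies centred between the closing fingers, near (322,290), and the catch is visible at (160,180). I'll finish closing and then work out the lift and swing.

Call:
{"method": "arm_command", "body": {
  "rows": [
    [[0, 0, 0], [0, 0, 0]],
    [[0, 0, 0], [0, 0, 0]],
    [[0, 0, 0], [0, 0, 0]],
    [[0, 0, 0], [0, 0, 0]]
  ]
}}

```text
time: 4.25
ee_pos: [0.4977, -0.0444, 0.1581]
tool_rot: [-1.794, 2.578, -0.0]
force: [1.4, 0.0, -0.7]
width: 0.0079
grasp_force: 25.0
```

```bash
cat > k.py <<'E'
from h import *
from scipy.spatial.transform import Rotation as R
H=np.array([.579,.139,.1]);PHI0=.354;B0=-.03
P0=np.array([.4975,-.0444,.158]);R0=R.from_rotvec([1.7947,-2.5784,0])
def pose(phi,b):
    al=np.array([-np.sin(PHI0),-np.cos(PHI0),0]);out=np.array([-np.cos(PHI0),np.sin(PHI0),0])
    piv=H+.1*al+.013*out
    # lift: rotation taking along towards +z: axis = al x z
    ax=np.cross(al,[0,0,1]);q=R.from_rotvec(ax*(b-B0));z=R.from_rotvec([0,0,PHI0-phi])
    p=piv+q.apply(P0-piv);p=H+z.apply(p-H);return p,z*q*R0
def step(a,b):
    (p,r),(p2,r2)=pose(*a),pose(*b);return np.round((p2-p)/.3,4),np.round((r2*r.inv()).as_rotvec()/np.pi,4)
E
python3 - <<'E'
from k import *
s=get_state();print(s['time'],s['ee_pos'],s['tool_rot'],s['force'],s['width'],s['grasp_force'])
for b in(.05,.1,.14,.17,.19): print(b,step((PHI0,B0),(PHI0,b)))
b=.17
for f in(.3,.25,.2,.15,.1,.08,.06,.04): print(f,step((PHI0,b),(f,b)),pose(f,b)[0])
E
```

```text
4.25 [ 0.49766945 -0.0444017   0.15806825] [-1.79431168e+00  2.57839315e+00 -2.74375311e-04] [ 1.38960427  0.01537684 -0.65861093] 0.00789057385443101 24.999990281648934
0.05 (array([0.0057, 0.0155, 0.0261]), array([-0.0239,  0.0088,  0.    ]))
0.1 (array([0.0097, 0.0262, 0.0417]), array([-0.0388,  0.0143,  0.    ]))
0.14 (array([0.013 , 0.0352, 0.0538]), array([-0.0508,  0.0188,  0.    ]))
0.17 (array([0.0156, 0.0423, 0.0626]), array([-0.0597,  0.0221,  0.    ]))
0.19 (array([0.0174, 0.0471, 0.0683]), array([-0.0657,  0.0243,  0.    ]))
0.3 (array([ 0.0311, -0.013 ,  0.    ]), array([-0.    , -0.    ,  0.0172])) [ 0.51151354 -0.03561371  0.17676646]
0.25 (array([ 0.0605, -0.0235,  0.    ]), array([ 0.    , -0.    ,  0.0331])) [ 0.52032492 -0.0387684   0.17676646]
0.2 (array([ 0.0903, -0.0325, -0.    ]), array([0.   , 0.   , 0.049])) [ 0.52928297 -0.04147877  0.17676646]
0.15 (array([ 0.1206, -0.0401, -0.    ]), array([ 0.    , -0.    ,  0.0649])) [ 0.53836528 -0.04373804  0.17676646]
0.1 (array([ 0.1512, -0.0461,  0.    ]), array([0.    , 0.    , 0.0809])) [ 0.54754916 -0.04554055  0.17676646]
0.08 (array([ 0.1635, -0.0481,  0.    ]), array([0.    , 0.    , 0.0872])) [ 0.55124602 -0.04613262  0.17676646]
0.06 (array([ 0.1759, -0.0498, -0.    ]), array([-0.    ,  0.    ,  0.0936])) [ 0.55495397 -0.04665064  0.17676646]
0.04 (array([ 0.1883, -0.0513,  0.    ]), array([-0.    ,  0.    ,  0.0999])) [ 0.55867155 -0.0470944   0.17676646]
```

Call:
{"method": "arm_command", "body": {
  "rows": [
    [[0.003, 0.008, 0.013], [-0.012, 0.0045, 0]],
    [[0.0057, 0.0155, 0.0261], [-0.0239, 0.0088, 0]],
    [[0.0097, 0.0262, 0.0417], [-0.0388, 0.0143, 0]],
    [[0.013, 0.0352, 0.0538], [-0.0508, 0.0188, 0]],
    [[0.0156, 0.0423, 0.0626], [-0.0597, 0.0221, 0]],
    [[0.0156, 0.0423, 0.0626], [-0.0597, 0.0221, 0]],
    [[0.0156, 0.0423, 0.0626], [-0.0597, 0.0221, 0]]
  ]
}}

```text
time: 5.12
ee_pos: [0.5021, -0.0317, 0.1767]
tool_rot: [1.698, -2.441, 0.17]
force: [1.2, -0.3, -0.6]
width: 0.0077
grasp_force: 25.0
```

Call:
{"method": "arm_command", "body": {
  "rows": [
    [[0.0155, -0.0065, 0], [0, 0, 0.0086]],
    [[0.0311, -0.013, 0], [0, 0, 0.0172]],
    [[0.046, -0.0185, 0], [0, 0, 0.025]],
    [[0.0605, -0.0235, 0], [0, 0, 0.0331]],
    [[0.0755, -0.028, 0], [0, 0, 0.041]],
    [[0.0903, -0.0325, 0], [0, 0, 0.049]],
    [[0.1055, -0.0365, 0], [0, 0, 0.057]],
    [[0.1206, -0.0401, 0], [0, 0, 0.0649]],
    [[0.1206, -0.0401, 0], [0, 0, 0.0649]],
    [[0.1206, -0.0401, 0], [0, 0, 0.0649]]
  ]
}}

```text
time: 6.38
ee_pos: [0.5383, -0.044, 0.1771]
tool_rot: [1.944, -2.262, 0.196]
force: [0.6, -4.3, 1.7]
width: 0.0082
grasp_force: 25.0
```

```bash
python3 - <<'E'
from k import *
import cv2,pickle
s=get_state();print(s['time'],s['ee_pos'],s['tool_rot'],s['force'],s['moment'])
p=camera_params("wrist");cv2.imwrite("pics/w3.png",read_camera("wrist")[:,:,::-1]);pickle.dump(p,open("w3.p","wb"))
b=.17
for f in(.12,.1,.08,.06,.04,.02,0,-.02,-.04,-.06): print(f,step((.15,b),(f,b)))
E
```

```text
6.375 [ 0.53828861 -0.04401911  0.17705493] [ 1.94442557 -2.26238569  0.19558772] [ 0.6391101  -4.32545067  1.71984383] [-1.03309622 -0.13086603 -0.25109298]
0.12 (array([ 0.0183, -0.0038,  0.    ]), array([-0.    , -0.    ,  0.0095]))
0.1 (array([ 0.0306, -0.006 ,  0.    ]), array([0.    , 0.    , 0.0159]))
0.08 (array([ 0.0429, -0.008 ,  0.    ]), array([0.    , 0.    , 0.0223]))
0.06 (array([ 0.0553, -0.0097,  0.    ]), array([-0.    ,  0.    ,  0.0286]))
0.04 (array([ 0.0677, -0.0112,  0.    ]), array([-0.   ,  0.   ,  0.035]))
0.02 (array([ 0.0801, -0.0124,  0.    ]), array([0.    , 0.    , 0.0414]))
0 (array([ 0.0925, -0.0134,  0.    ]), array([-0.    ,  0.    ,  0.0477]))
-0.02 (array([ 0.105 , -0.0141,  0.    ]), array([-0.    ,  0.    ,  0.0541]))
-0.04 (array([ 0.1175, -0.0146,  0.    ]), array([-0.    ,  0.    ,  0.0605]))
-0.06 (array([ 0.13  , -0.0149,  0.    ]), array([0.    , 0.    , 0.0668]))
```

View pics/w3.png

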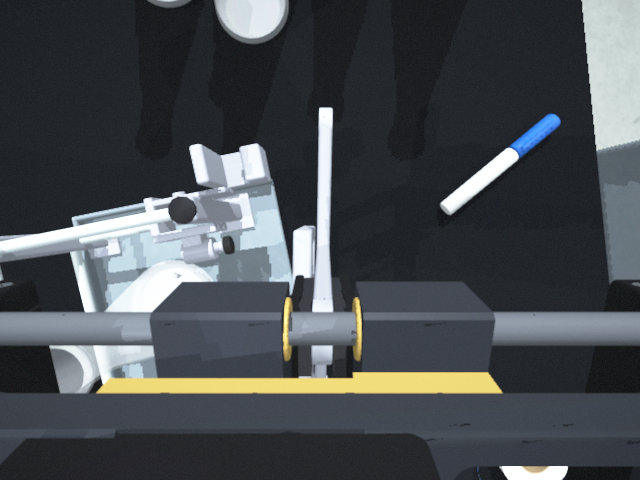

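The bar's tip at (325,112) is still well clear of the striker at (230,165). There is a small sideways force because my hinge x is slightly low, so I'll shift y by about -1 mm on the way.

Call:
{"method": "arm_command", "body": {
  "rows": [
    [[0.006, -0.0025, 0], [0, 0, 0.003]],
    [[0.0122, -0.005, 0], [0, 0, 0.0064]],
    [[0.0183, -0.007, 0], [0, 0, 0.0095]],
    [[0.0245, -0.0085, 0], [0, 0, 0.0127]],
    [[0.0306, -0.01, 0], [0, 0, 0.0159]],
    [[0.0306, -0.01, 0], [0, 0, 0.0159]]
  ]
}}

```text
time: 7.18
ee_pos: [0.5479, -0.0465, 0.1767]
tool_rot: [2.003, -2.216, 0.201]
force: [1.7, -1.9, 0.5]
width: 0.0074
grasp_force: 25.0
```

```bash
python3 - <<'E'
from k import *
s=get_state();print(s['time'],s['ee_pos'],s['tool_rot'],s['force'],s['moment'])
E
```

```text
7.175 [ 0.54785479 -0.04649693  0.17673346] [ 2.00346665 -2.21581645  0.20109502] [ 1.66363749 -1.9312978   0.46016655] [-0.29776433 -0.23850218 -0.21355572]
```

Call:
{"method": "arm_command", "body": {
  "rows": [
    [[0.006, -0.0015, 0], [0, 0, 0.0032]],
    [[0.0123, -0.003, 0], [0, 0, 0.0064]],
    [[0.0185, -0.0042, 0], [0, 0, 0.0095]],
    [[0.0247, -0.0052, 0], [0, 0, 0.0127]],
    [[0.0247, -0.0052, 0], [0, 0, 0.0127]]
  ]
}}

```text
time: 7.8
ee_pos: [0.5552, -0.048, 0.1766]
tool_rot: [2.049, -2.177, 0.205]
force: [1.5, 1.1, -1.6]
width: 0.0079
grasp_force: 25.0
```

Call:
{"method": "arm_command", "body": {
  "rows": [
    [[0.006, -0.001, 0], [0, 0, 0.0032]],
    [[0.0124, -0.002, 0], [0, 0, 0.0064]],
    [[0.0124, -0.002, 0], [0, 0, 0.0064]],
    [[0.0124, -0.002, 0], [0, 0, 0.0064]]
  ]
}}

```text
time: 8.3
ee_pos: [0.5587, -0.0486, 0.1766]
tool_rot: [2.071, -2.158, 0.207]
force: [2.5, 1.9, -2.8]
width: 0.0078
grasp_force: 25.0
```

Call:
{"method": "arm_command", "body": {
  "rows": [
    [[0.006, 0, 0], [0, 0, 0.0032]],
    [[0.0124, 0, 0], [0, 0, 0.0064]],
    [[0.0124, 0, 0], [0, 0, 0.0064]],
    [[0.0124, 0, 0], [0, 0, 0.0064]]
  ]
}}

```text
time: 8.8
ee_pos: [0.5624, -0.0489, 0.1767]
tool_rot: [2.093, -2.137, 0.21]
force: [1.3, 1.2, -3.3]
width: 0.0082
grasp_force: 25.0
```

Call:
{"method": "arm_command", "body": {
  "rows": [
    [[0.004, 0, 0], [0, 0, 0.0021]],
    [[0.008, 0, 0], [0, 0, 0.0042]],
    [[0.008, 0, 0], [0, 0, 0.0042]],
    [[0.008, 0, 0], [0, 0, 0.0042]]
  ]
}}

```text
time: 9.3
ee_pos: [0.5648, -0.049, 0.1769]
tool_rot: [2.108, -2.124, 0.212]
force: [2.1, 1.1, -3.2]
width: 0.0079
grasp_force: 25.0
```

Call:
{"method": "arm_command", "body": {
  "rows": [
    [[0.004, 0, 0], [0, 0, 0.0021]],
    [[0.008, 0, 0], [0, 0, 0.0042]],
    [[0.008, 0, 0], [0, 0, 0.0042]],
    [[0.008, 0, 0], [0, 0, 0.0042]]
  ]
}}

```text
time: 9.8
ee_pos: [0.5672, -0.049, 0.177]
tool_rot: [2.122, -2.11, 0.213]
force: [1.9, 0.1, -1.7]
width: 0.008
grasp_force: 25.0
```

Call:
{"method": "arm_command", "body": {
  "rows": [
    [[0.004, 0, 0], [0, 0, 0.0021]],
    [[0.008, 0, 0], [0, 0, 0.0042]],
    [[0.008, 0, 0], [0, 0, 0.0042]],
    [[0.008, 0, 0], [0, 0, 0.0042]]
  ]
}}

```text
time: 10.3
ee_pos: [0.5697, -0.0491, 0.177]
tool_rot: [2.137, -2.097, 0.215]
force: [2.2, -1.2, -0.2]
width: 0.0084
grasp_force: 25.0
```

Call:
{"method": "arm_command", "body": {
  "rows": [
    [[0.004, -0.0005, 0], [0, 0, 0.0021]],
    [[0.008, -0.001, 0], [0, 0, 0.0042]],
    [[0.008, -0.001, 0], [0, 0, 0.0042]],
    [[0.008, -0.001, 0], [0, 0, 0.0042]]
  ]
}}

```text
time: 10.8
ee_pos: [0.5721, -0.0493, 0.177]
tool_rot: [2.151, -2.084, 0.216]
force: [2.3, -1.8, -0.1]
width: 0.0077
grasp_force: 25.0
```

Call:
{"method": "arm_command", "body": {
  "rows": [
    [[0.004, -0.0005, 0], [0, 0, 0.0021]],
    [[0.008, -0.001, 0], [0, 0, 0.0042]],
    [[0.008, -0.001, 0], [0, 0, 0.0042]],
    [[0.008, -0.001, 0], [0, 0, 0.0042]]
  ]
}}

```text
time: 11.3
ee_pos: [0.5745, -0.0495, 0.1769]
tool_rot: [2.166, -2.07, 0.218]
force: [0.9, -1.6, 0.8]
width: 0.0079
grasp_force: 25.0
```

Call:
{"method": "arm_command", "body": {
  "rows": [
    [[0.003, -0.0003, 0], [0, 0, 0.0015]],
    [[0.005, -0.0005, 0], [0, 0, 0.0026]],
    [[0.005, -0.0005, 0], [0, 0, 0.0026]],
    [[0.005, -0.0005, 0], [0, 0, 0.0026]]
  ]
}}

```text
time: 11.8
ee_pos: [0.576, -0.0496, 0.1768]
tool_rot: [2.175, -2.061, 0.218]
force: [1.9, -1.3, -0.5]
width: 0.0079
grasp_force: 25.0
```

Call:
{"method": "arm_command", "body": {
  "rows": [
    [[0.003, -0.0003, 0], [0, 0, 0.0015]],
    [[0.005, -0.0005, 0], [0, 0, 0.0026]],
    [[0.005, -0.0005, 0], [0, 0, 0.0026]],
    [[0.005, -0.0005, 0], [0, 0, 0.0026]]
  ]
}}

```text
time: 12.3
ee_pos: [0.5775, -0.0497, 0.1768]
tool_rot: [2.183, -2.053, 0.219]
force: [2.3, -1.1, 0.2]
width: 0.0081
grasp_force: 25.0
```

Call:
{"method": "arm_command", "body": {
  "rows": [
    [[0.003, -0.0003, 0], [0, 0, 0.0015]],
    [[0.005, -0.0005, 0], [0, 0, 0.0026]],
    [[0.005, -0.0005, 0], [0, 0, 0.0026]],
    [[0.005, -0.0005, 0], [0, 0, 0.0026]]
  ]
}}

```text
time: 12.8
ee_pos: [0.5783, -0.05, 0.1766]
tool_rot: [2.191, -2.044, 0.219]
force: [-0.6, -1.0, 0.3]
width: 0.0077
grasp_force: 25.0
```

```bash
python3 - <<'E'
from k import *
import cv2
s=get_state();print(s['time'],s['ee_pos'],s['force'],s['moment'])
t=read_camera("wrist")[80:320,130:400];cv2.imwrite("pics/w4.png",cv2.resize(t[:,:,::-1],None,fx=2.4,fy=2.4,interpolation=cv2.INTER_CUBIC))
E
```

```text
12.8 [ 0.5783187  -0.04998226  0.17656409] [-0.58596399 -0.95279355  0.34878606] [ 0.32034786  0.37066918 -0.37740228]
```

View pics/w4.png

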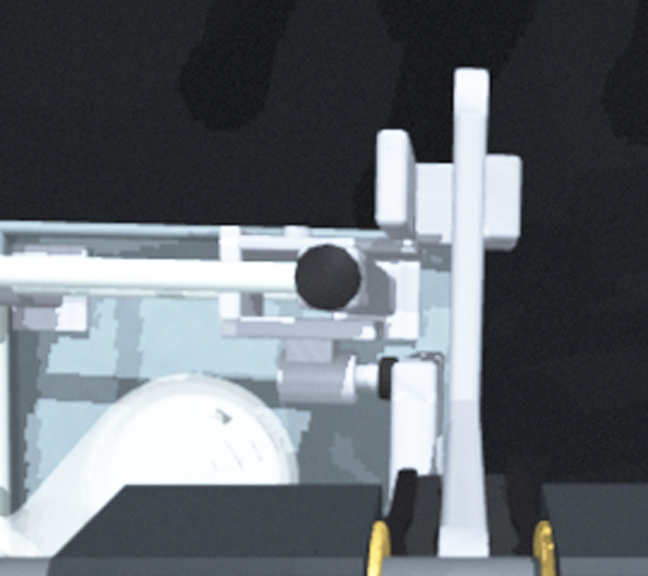

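The black buffer tip, at (385,378) in the crop, is now just touching the gate, and the raised bar lies over the striker. Next I lean in.

Call:
{"method": "arm_command", "body": {
  "rows": [
    [[0.003, -0.0003, 0], [0, 0, 0.0015]],
    [[0.006, -0.0006, 0], [0, 0, 0.003]],
    [[0.01, -0.001, 0], [0, 0, 0.0052]],
    [[0.01, -0.001, 0], [0, 0, 0.0052]],
    [[0.01, -0.001, 0], [0, 0, 0.0052]]
  ]
}}

```text
time: 13.48
ee_pos: [0.5804, -0.0505, 0.1762]
tool_rot: [2.207, -2.026, 0.218]
force: [-6.2, -0.4, 0.8]
width: 0.0081
grasp_force: 25.0
```

Call:
{"method": "arm_command", "body": {
  "rows": [
    [[0.003, -0.0003, 0], [0, 0, 0.0015]],
    [[0.006, -0.0003, 0], [0, 0, 0.003]],
    [[0.006, -0.0003, 0], [0, 0, 0.003]],
    [[0.006, -0.0003, 0], [0, 0, 0.003]]
  ]
}}

```text
time: 13.98
ee_pos: [0.5812, -0.0508, 0.1759]
tool_rot: [2.215, -2.016, 0.217]
force: [-7.6, 0.9, 0.5]
width: 0.0081
grasp_force: 25.0
```

```bash
python3 - <<'E'
from k import *
s=get_state();print(s['time'],s['ee_pos'],s['tool_rot'],s['force'],s['moment'])
E
```

```text
13.975 [ 0.58118185 -0.05078908  0.17587594] [ 2.21540002 -2.01556128  0.21650545] [-7.61535087  0.86237893  0.49266937] [ 0.69588215  2.20073303 -0.83806163]
```

Call:
{"method": "arm_command", "body": {
  "rows": [
    [[0.004, -0.0003, 0.001], [0, 0, 0.001]],
    [[0.008, -0.0005, 0.002], [0, 0, 0.002]],
    [[0.012, -0.0008, 0.003], [0, 0, 0.003]],
    [[0.012, -0.0008, 0.003], [0, 0, 0.003]],
    [[0.012, -0.0008, 0.003], [0, 0, 0.003]]
  ]
}}

```text
time: 14.6
ee_pos: [0.5827, -0.0511, 0.1757]
tool_rot: [2.222, -2.005, 0.212]
force: [-10.7, 1.7, 0.3]
width: 0.0081
grasp_force: 25.0
```

Call:
{"method": "arm_command", "body": {
  "rows": [
    [[0.004, 0, 0], [0, 0, 0.001]],
    [[0.008, 0, 0], [0, 0, 0.002]],
    [[0.008, 0, 0], [0, 0, 0.002]],
    [[0.008, 0, 0], [0, 0, 0.002]]
  ]
}}

```text
time: 15.1
ee_pos: [0.5836, -0.0515, 0.1752]
tool_rot: [2.227, -1.997, 0.209]
force: [-13.9, 0.9, 0.9]
width: 0.008
grasp_force: 25.0
```

```bash
python3 - <<'E'
from k import *
s=get_state();print(s['time'],s['ee_pos'],s['tool_rot'],s['force'],s['moment'])
E
```

```text
15.1 [ 0.58363945 -0.05150923  0.17518101] [ 2.22656616 -1.99681483  0.20912831] [-13.92469402   0.948735     0.89890612] [ 1.15284994  3.8127735  -1.08153061]
```

```bash
python3 - <<'E'
from k import *
for b in(.13,.11,.09,.07,.05,.03,.01,0,-.01,-.02): print(b,*step((-.09,.16),(-.09,b)))
E
```

```text
0.13 [ 0.0007 -0.0074 -0.0089] [0.0095 0.0009 0.    ]
0.11 [ 0.0011 -0.0122 -0.0149] [0.0159 0.0014 0.    ]
0.09 [ 0.0015 -0.0169 -0.021 ] [0.0222 0.002  0.    ]
0.07 [ 0.0019 -0.0215 -0.0272] [0.0285 0.0026 0.    ]
0.05 [ 0.0023 -0.0259 -0.0336] [0.0349 0.0031 0.    ]
0.03 [ 0.0027 -0.0302 -0.04  ] [0.0412 0.0037 0.    ]
0.01 [ 0.0031 -0.0344 -0.0464] [0.0476 0.0043 0.    ]
0 [ 0.0033 -0.0364 -0.0497] [0.0507 0.0046 0.    ]
-0.01 [ 0.0035 -0.0384 -0.053 ] [0.0539 0.0049 0.    ]
-0.02 [ 0.0036 -0.0404 -0.0563] [0.0571 0.0051 0.    ]
```

Call:
{"method": "arm_command", "body": {
  "rows": [
    [[0.0003, -0.0037, -0.0045], [0.0048, 0.0004, 0]],
    [[0.0007, -0.0074, -0.0089], [0.0095, 0.0009, 0]],
    [[0.0011, -0.0122, -0.0149], [0.0159, 0.0014, 0]],
    [[0.0015, -0.0169, -0.021], [0.0222, 0.002, 0]],
    [[0.0015, -0.0169, -0.021], [0.0222, 0.002, 0]],
    [[0.0015, -0.0169, -0.021], [0.0222, 0.002, 0]]
  ]
}}

```text
time: 15.85
ee_pos: [0.584, -0.0565, 0.1689]
tool_rot: [2.265, -2.032, 0.133]
force: [-13.3, 1.6, 2.1]
width: 0.008
grasp_force: 25.0
```

```bash
python3 - <<'E'
from k import *
s=get_state();print(s['time'],s['ee_pos'],s['tool_rot'],s['force'],s['moment'])
E
```

```text
15.85 [ 0.58398941 -0.05647887  0.16889236] [ 2.26540623 -2.03152376  0.13348707] [-13.27746599   1.55646993   2.11167705] [ 0.87426489  3.80755718 -0.8610954 ]
```

Call:
{"method": "arm_command", "body": {
  "rows": [
    [[0.0002, -0.0023, -0.0031], [0.0032, 0.0003, 0]],
    [[0.0004, -0.0046, -0.0062], [0.0063, 0.0006, 0]],
    [[0.0006, -0.0068, -0.0094], [0.0095, 0.0008, 0]],
    [[0.0008, -0.009, -0.0126], [0.0127, 0.0011, 0]],
    [[0.0012, -0.0133, -0.019], [0.019, 0.0017, 0]],
    [[0.0012, -0.0133, -0.019], [0.019, 0.0017, 0]],
    [[0.0012, -0.0133, -0.019], [0.019, 0.0017, 0]]
  ]
}}

```text
time: 16.73
ee_pos: [0.5843, -0.0604, 0.1633]
tool_rot: [2.298, -2.06, 0.067]
force: [-12.9, 0.6, 0.1]
width: 0.0081
grasp_force: 25.0
```

```bash
python3 - <<'E'
from k import *
s=get_state();print(s['time'],s['ee_pos'],s['tool_rot'],s['force'],s['moment'])
E
```

```text
16.725 [ 0.58430982 -0.06035755  0.16328356] [ 2.29772377 -2.06005065  0.06718063] [-12.87740031   0.59150486   0.1253681 ] [ 0.64645591  3.71708054 -0.64501058]
```

Call:
{"method": "arm_command", "body": {
  "rows": [
    [[0.0002, -0.0021, -0.0032], [0.0032, 0.0003, 0]],
    [[0.0004, -0.0042, -0.0064], [0.0064, 0.0006, 0]],
    [[0.0006, -0.0062, -0.0097], [0.0095, 0.0009, 0]],
    [[0.0008, -0.0082, -0.013], [0.0127, 0.0012, 0]],
    [[0.0008, -0.0082, -0.013], [0.0127, 0.0012, 0]]
  ]
}}

```text
time: 17.35
ee_pos: [0.5845, -0.0617, 0.161]
tool_rot: [2.32, -2.079, 0.021]
force: [-16.2, 5.7, 7.5]
width: 0.0083
grasp_force: 25.0
```

```bash
python3 - <<'E'
from k import *
s=get_state();print(s['time'],s['ee_pos'],s['tool_rot'],s['force'],s['moment'])
E
```

```text
17.35 [ 0.58448749 -0.06169403  0.16097315] [ 2.3202147  -2.0785      0.02127765] [-16.23318833   5.68869201   7.52237316] [ 1.63815443  4.75988025 -0.53370758]
```

Fz shows the bar is resting on the slot's floor at a bar angle of about 0. I'll ease the lean so the bar settles against the striker before letting go.

Call:
{"method": "arm_command", "body": {
  "rows": [
    [[-0.006, 0.0, 0], [0, 0, -0.001]],
    [[-0.012, 0.0, 0], [0, 0, -0.002]],
    [[-0.018, 0.0, 0], [0, 0, -0.004]],
    [[-0.024, 0, 0], [0, 0, -0.006]],
    [[-0.03, 0, 0], [0, 0, -0.008]],
    [[-0.03, 0, 0], [0, 0, -0.008]]
  ]
}}

```text
time: 18.1
ee_pos: [0.5813, -0.0616, 0.1611]
tool_rot: [2.301, -2.112, 0.036]
force: [-2.2, 3.1, -3.3]
width: 0.0082
grasp_force: 25.0
```

```bash
python3 - <<'E'
from k import *
s=get_state();print(s['time'],s['ee_pos'],s['tool_rot'],s['force'],s['moment'])
E
```

```text
18.1 [ 0.581343   -0.0616096   0.16108777] [ 2.30138407 -2.11152082  0.03621781] [-2.16802455  3.08907475 -3.34613245] [ 0.77913638  0.97014643 -0.34516476]
```

Call:
{"method": "arm_command", "body": {
  "rows": [
    [[-0.004, 0, 0], [0, 0, 0]],
    [[-0.004, 0, 0], [0, 0, 0]],
    [[-0.004, 0, 0], [0, 0, 0]],
    [[-0.004, 0, 0], [0, 0, 0]],
    [[-0.004, 0, 0], [0, 0, 0]],
    [[-0.004, 0, 0], [0, 0, 0]]
  ],
  "claw": 0.5
}}

```text
time: 18.85
ee_pos: [0.5806, -0.0621, 0.1618]
tool_rot: [2.301, -2.112, 0.038]
force: [0.4, 0.3, -0.1]
width: 0.0429
grasp_force: 0.0
```

```bash
python3 - <<'E'
from k import *
s=get_state();print(s['time'],s['ee_pos'],s['tool_rot'],s['force'],s['moment'],s['width'],s['grasp_force'])
E
```

```text
18.85 [ 0.58059868 -0.06211454  0.16184367] [ 2.30149911 -2.11198284  0.03842804] [ 0.37556418  0.34090745 -0.10913749] [0.10143703 0.08017029 0.01528575] 0.042931363050861586 0.0
```

Released. Next I'll raise the tool, back it off towards the robot, and look.

Call:
{"method": "arm_command", "body": {
  "rows": [
    [[0, 0, 0.06], [0, 0, 0]],
    [[0, 0, 0.2], [0, 0, 0]],
    [[0, 0, 0.4], [0, 0, 0]],
    [[-0.1, -0.05, 0.45], [0, 0, 0]],
    [[-0.3, -0.1, 0.45], [0, 0, 0]],
    [[-0.3, -0.1, 0.45], [0, 0, 0]],
    [[-0.3, -0.1, 0.45], [0, 0, 0]],
    [[-0.3, -0.1, 0.45], [0, 0, 0]]
  ]
}}

```text
time: 19.85
ee_pos: [0.4916, -0.0918, 0.2967]
tool_rot: [2.302, -2.112, 0.038]
force: [0.6, -0.2, -0.1]
width: 0.0436
grasp_force: 0.0
```

```bash
python3 - <<'E'
from h import *
import cv2
w=read_camera("wrist")[:,:,::-1];s=read_camera("scene")[185:345,210:405,::-1]
cv2.imwrite("pics/f.png",np.vstack([cv2.resize(w[0:330],(800,412))[:, :],np.hstack([cv2.resize(s,(229,188)),cv2.resize(read_camera("top")[180:315,255:395,::-1],(195,188)),np.zeros((188,376,3),np.uint8)])]))
w2=w[0:330]
st=cv2.resize(s,(360,295),interpolation=cv2.INTER_CUBIC);wt=cv2.resize(w2,(436,295*1),interpolation=cv2.INTER_AREA)
tt=cv2.resize(read_camera("top")[180:315,255:395,::-1],(311,300),interpolation=cv2.INTER_CUBIC)
c=np.zeros((600,800,3),np.uint8);c[:295,:360]=st;c[:295,360:796]=wt;c[298:598,:311]=tt
cc=cv2.resize(s[50:115,5:75],(323,300),interpolation=cv2.INTER_CUBIC);c[298:598,320:643]=cc
cv2.imwrite("pics/f2.png",c)
E
```

```text
(no output)
```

View pics/f2.png

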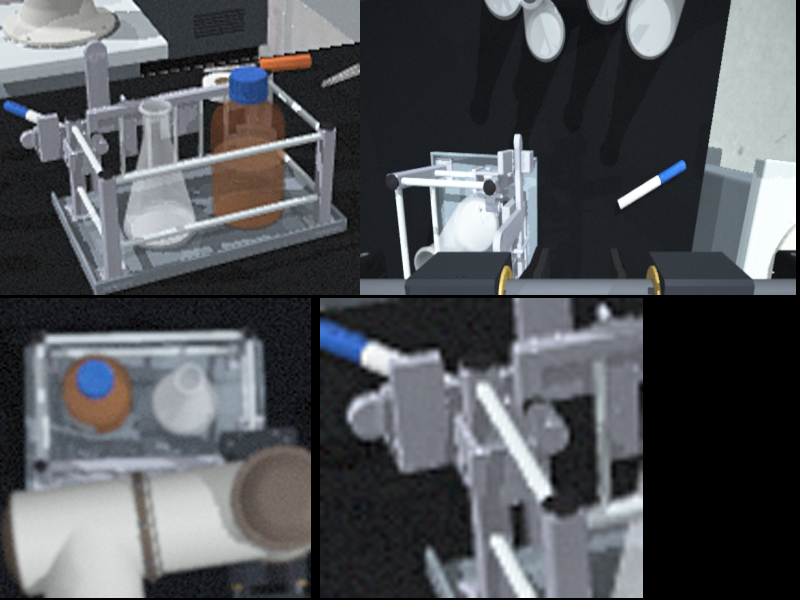

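The gate is shut after release. The bar is level in the slot, with its end showing beyond the catch's back wall, and the glassware is still standing.

```bash
python3 -c "
from workcell import *
print(hand_in())"
```

```text
the job is handed in; nothing more can be done
None
```

The gate is shut with the latch bar resting in the catch's slot, it held after I let go, the glassware inside the guard looked undisturbed and nothing else was touched, and the job was handed in about 20 s into the 66 s limit.

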